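# Loosen the macro stage's knurled locking ring and push its scale arm home

### The arm

A 6-joint arm with a two-finger parallel gripper is mounted at the origin on a cart in front of the work surface, level with it; the furniture and walls round the work are solid. World frame = base frame: x ahead of the robot, y to its left, z up, the work surface at z = 0. Lengths are in m, angles in rad, forces in N, time in s.
With the tool pointing down it reaches from about 0.375 to 0.975 m from the base axis. Payload 3.8 kg.
Tool frame: the origin (TCP) lies at the very end of the fingers, on their centre line; the grasp point (between the pads) lies bot.grasp_offset behind it (bot.grasp_offset is the distance from the TCP to the grasp point, in m); z points along the fingers, y is the line along which they close (so a half turn about z gives the same grasp; the last joint's range is limited). The gripper opens to 85 mm and grips with 20 to 120 N. Pads are 22 mm wide; open, the fingers measure 114 mm over their backs; the gripper's body (76 mm by 85 mm) begins 54 mm behind the grasp point. The pads swing forward as they close: fully open they stand 13 mm farther back than shut.
Start: joints at [1.082, 0.264, 1.604, -0, 1.274, -0.037], TCP at [0.295, 0.607, 0.231] pointing down, gripper open.
Joint ranges: [-2.63, 2.63], [-0.94, 2.18], [0.31, 2.57], [-1.31, 4.45], [0, 2.66], [-2.55, 2.55]. Speed limits (rad/s): [2.57, 2.57, 3.14, 3.14, 3.14, 3.14].

### API

Orientations are given as a unit quaternion [w, x, y, z].
In Python, from bench import bot gives the robot as it stands.
- The arm moves only by the tool apply_moves, never from a script. Its argument "series" is a list that holds one entry, the list of rows, each a list of 6 numbers: the shift along the world's x, y, z in units of 30 mm (1.0 is 30 mm), then the turn, a rotation vector about the world's x, y, z in units of 10 degrees (1.0 is 10 degrees). A call has exactly 5 rows; each row shifts and turns the commanded pose from where the row before left it; what a row does not reach is not made up. A row lasts 1/8 s, in which the tool goes at most 62.5 mm and 10.7 degrees, less where a joint would pass 70% of its speed; a pose out of reach is approached as far as the arm can. A call with a number of a shift or a turn outside -1 to 1 is refused whole. A call with a gripper value outside its range is refused whole. "hand" is the closure, from 0 (fully open) to 1 (shut), set as the call begins (left out, the last holds). The fingers move at their own pace and stop on an object; "grip_force" is the grip in N (left out, the last holds). Time passes only in rows, so rows that do not move let the fingers close, or fill a call up. It gives the time, the measured TCP pose, the force, the opening and the grip force at its end, in the units of the state.
- bot.read_state(): the state, without advancing time (a new reading comes with each control period).
- bot.camera(name): name is "scene" or "top" or "wrist"; returns (picture, depth): 420x560x3 uint8, red, green, blue; 420x560 float32, m along the optical axis (not along the pixel's ray), 0 where there is no reading.
- bot.camera_info(name): a dict with "camera_matrix" (3x3 intrinsics, pixels), "T" (4x4, takes a point from camera to world coordinates). Camera axes: x right, y up, looking along -z (the intrinsics and any distortion apply to the point x, -y, -z); pixel columns grow to the right and rows downward; lengths in m; the calibration is good to about 2 mm. A picture is of the moment at which its call begins: read the wrist's pose just before it. camera_info takes no time and is no camera call; for the wrist camera it gives the pose at the moment of the call.
- bot.job_done(): hands the job in; it is judged then, once.
The state is a dict: "time": time; "qpos": joint angles; "joint_vel": joint speeds; "joint_torque": joint torques, N m; "tool_pos": TCP position; "tool_rot": TCP orientation; "force": force on the tool from outside, world axes, zero at the start; "wrist_torque": the same for the moment, N m; "gripper_width": finger opening in m; "finger_force": force on a finger pad.
Only numpy, scipy, OpenCV 4.12 (cv2) and the standard library are available. Lean on these libraries where they do the work, as an engineer would, in place of code of your own. Each camera call takes 0.05 s, during which the arm holds its last target. There are 200 camera calls.

### The job

With the fingertips only, gripping nothing, roll the knurled locking ring of the macro stage anticlockwise (seen from above) until the black mark on it has come round to the fixed arrow for the second time, and leave it there, mark at the arrow. Only then push the freed scale arm fully home against its stop, pressing on the outer face of its grey end block and not touching the block's inner face. Leave the things standing around the stage where they are, and finish clear of everything.

Things in the scene. Friction and masses are not known exactly. Their poses are not given: they have to be found in the camera images.
- stage: Macro-photo specimen stage, fixed to the worktop: round grey flange 144 mm across, top at z = 10 mm; on it a fixed grey table 73 mm across, top at 40.5, inside the knurled ring. A grey guide rail (34 wide, 10 high) runs along its own -y to y = -109 mm. Origin: on the ring's axis at the worktop; z up. Black arrow on the flange at its own -x.
- ring (a joint): Aluminium knurled ring, 96 mm across, rim from z = 16 to 40 mm, upright axis, does not rise; too wide to grip. A fingertip against the rim drags it by friction (about 1 N); it stays where left. Rad, growing anticlockwise from above (loosening). Mark is at the arrow at 0, 6.283, 12.566; starts at 0.6 to 2.4 (mark past the arrow), so the second meeting is at 12.566.
- ring_top (a point): Centre of the ring, at the height of its top (z = 40 mm).
- ring_mark (a point): The small black raised bar (9 x 8 mm) on the ring's top face, 42 mm from the axis; turns with the ring.
- pointer (a point): Tip of the fixed black arrow on the stage's flange, 51 mm from the axis on the stage's own -x side, z = 11 mm.
- scale_slide (a joint): The flat steel scale arm (26 mm wide, top at z = 15.5 mm) that the ring clamps. Metres pushed in, along the stage's own +y: 0 drawn fully out, 0.045 fully home (its grey end block meets the end of the guide rail; hard stop). Starts at 0 to 0.012. Moves with about 2 N, stays where it is left.
- block_outer (a point): Centre of the outer upright face of the scale arm's grey end block, z = 25 mm; block 60 mm wide (stage x), 12 thick (stage y), z = 2 to 40 mm. The face looks along the stage's own -y, away from the ring; push it toward +y. It is 166 mm from the ring's axis when fully out, 121 when home.
- petri_dish: Bystander, flat round dish, 62 mm across, 15 high (mm); stands loose near the stage; origin under its centre. Leave it alone.
- coverslips_a: Bystander, small square carton, 34 x 34 x 22 high (mm); stands loose near the stage; origin under its centre. Leave it alone.
- tweezers: Bystander, steel tweezers lying flat, 114 long (mm); stands loose near the stage; origin under its centre. Leave it alone.
- objective_can: Bystander, black screw canister, 38 mm across, 57 high (mm); stands loose near the stage; origin under its centre. Leave it alone.
- eyepiece: Bystander, black eyepiece standing on its barrel, 34 mm across, 48 high (mm); stands loose near the stage; origin under its centre. Leave it alone.

How it is judged:
On the way, in this order (a step that is already met when the one before it is completed fails the run):
1. the ring is loosened until its mark meets the arrow the second time (value of joint ring between 12.2164 and 12.9164 rad), for 0.2 s.
2. the scale arm is pushed home (all of step 1 and value of joint scale_slide above 0.0425 m), for 0.2 s.
At the end, for the whole second after the job is handed in: The ring stands at its second meeting of mark and arrow (12.566 rad, within 0.35 rad, i.e. 20 degrees), at rest, and the scale arm is home to within 2.5 mm (joint over 0.0425 m) (all of step 2 and velocity of joint ring between -0.05 and 0.05 rad/s); the robot touches nothing.
It fails at once if the scale arm is shifted (over 8 mm) while the ring is still tight, more than 0.5 rad short of its second meeting (value of joint ring below 12.0664 rad and distance of block_outer from where it was at the start of the episode above 0.008 m).
It fails at once if the inner face of the end block is touched (block pinched or carried) (contact force between the fingers and scale_slide_c2 above 1 N).
It fails at once if a bystander is moved by more than 30 mm or lifted (distance of any of petri_dish, coverslips_a, tweezers, objective_can, eyepiece from where it was at the start of the episode above 0.03 m or height (world z) of any of petri_dish, coverslips_a, tweezers, objective_can, eyepiece above 0.012 m).
It also fails if it takes over 64 s, if anything falls off the work surface, if the arm or the gripper's body presses on something with over 40 N, if the wrist force passes 120 N, or if a joint passes its speed limit or range.

## Working session

There is one attempt and no reset: what is moved stays moved. The work goes in short steps, Python scripts to look and compute and a tool call to move; the robot and the scene stay as the last step left them, time stands still between calls to the robot, and variables do not carry over. Pictures are saved under pics/ and viewed, at most 10 in all, crops included, and the job is handed in when it is done.

Besides the shell and the picture viewer there is one more tool, called after "Emit:" as a command line: name --argument value ..., lists and objects as JSON in quotes. apply_moves: Moves the arm, as the interface text tells. Shifts and turns lie within -1 to 1; 1 stands for 30 mm of shift or 10 degrees of turn. Its arguments: {"type":"object","properties":{"series":{"type":"array"},"hand":{"type":"number"},"grip_force":{"type":"number"}},"required":["series"]}

```bash
mkdir -p pics
python3 - <<'E'
from bench import bot
import cv2,numpy as np
s=bot.read_state(); print(s['time'],s['tool_pos'],s['tool_rot'],s['gripper_width'],bot.grasp_offset)
for n in ['top','scene']:
    p,d=bot.camera(n); cv2.imwrite(f'pics/{n}0.png',p[:,:,::-1]); np.save(f'pics/{n}0.npy',d)
    i=bot.camera_info(n); print(n,i['camera_matrix'],i['T'])
E
```

```text
0.0 [0.29433323 0.6066411  0.22997196] [-2.86883356e-04  2.23977318e-01  9.74593729e-01 -1.06863870e-03] 0.08542519491921391 0.0187
top [[409.9379641    0.         274.75702603]
 [  0.         409.9379641  209.25622785]
 [  0.           0.           1.        ]] [[ 0.05092566  0.96956702 -0.23947103  0.36959152]
 [-0.99869776  0.04870487 -0.01518642  0.02731815]
 [-0.00306085  0.23993256  0.97078473  0.89966311]
 [ 0.          0.          0.          1.        ]]
scene [[425.33592543   0.         278.28820786]
 [  0.         425.33592543 209.95489599]
 [  0.           0.           1.        ]] [[ 0.66556882  0.37999934 -0.64235399  0.0259182 ]
 [-0.74633392  0.34112998 -0.57150329 -0.4408272 ]
 [ 0.00195533  0.85978534  0.51065188  0.49425567]
 [ 0.          0.          0.          1.        ]]
```

View pics/top0.png

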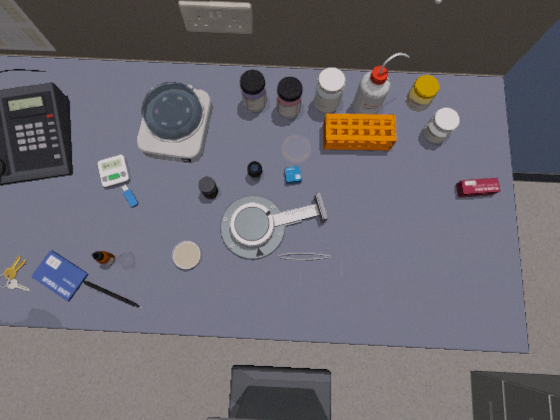

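The top view shows the stage at about (253,226), with the arrow at about (260,251) and the end block at about (320,208). The can is at (208,187), the eyepiece at (255,170), the blue carton at (293,175), and the tweezers at (305,256). There are round dishes at (187,255) and (296,150). I'll enlarge it.

```bash
cat > h.py <<'E'
import numpy as np
from bench import bot
def px2w(n,u,v,z):
    i=bot.camera_info(n);K=i['camera_matrix'];T=i['T']
    r=T[:3,:3]@np.array([(u-K[0,2])/K[0,0],-(v-K[1,2])/K[1,1],-1]);o=T[:3,3]
    return o+r*(z-o[2])/r[2]
def w2px(n,p):
    i=bot.camera_info(n);K=i['camera_matrix'];T=i['T']
    c=T[:3,:3].T@(np.array(p)-T[:3,3]);return K[0,2]+K[0,0]*c[0]/-c[2],K[1,2]-K[1,1]*c[1]/-c[2]
E
python3 - <<'E'
import cv2
p=cv2.imread('pics/top0.png')[155:275,185:345]
cv2.imwrite('pics/c1.png',cv2.resize(p,None,fx=5,fy=5,interpolation=cv2.INTER_CUBIC))
E
```

```text
(no output)
```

View pics/c1.png

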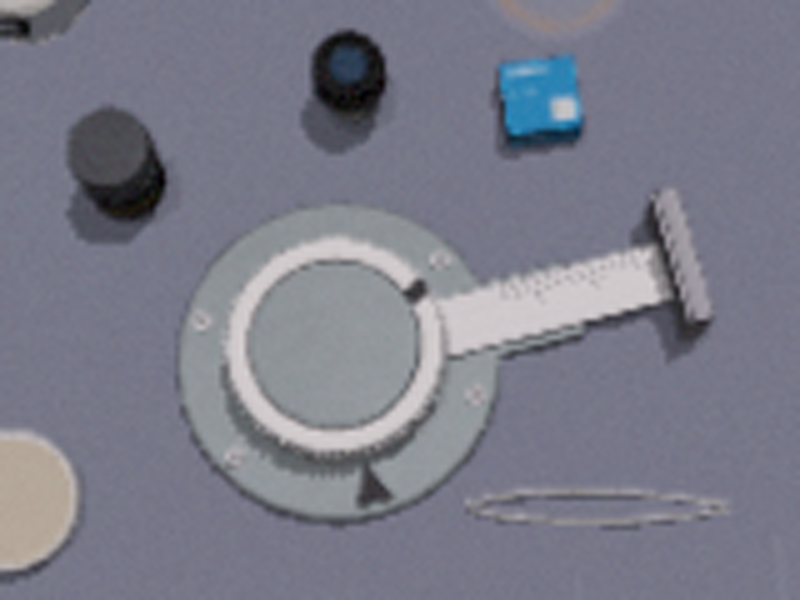

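View pics/scene0.png

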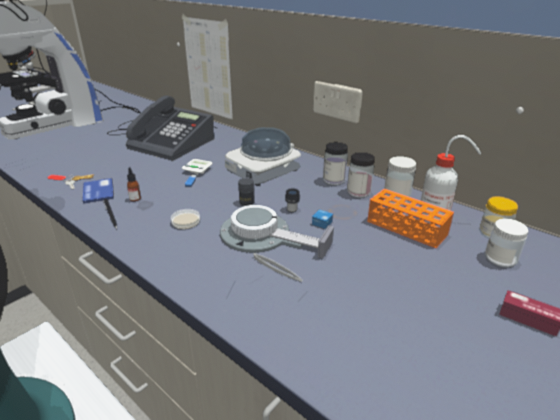

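The crop gives the ring top centre at about (336,344), the mark at about (416,291), the arrow tip at about (367,462), and the outer top edge of the block from about (674,190) to (712,318). The scene view agrees with this layout.

Run:
```python
from h import *
f=lambda x,y,z:px2w('top',x/5+185,y/5+155,z)
c=f(336,344,.04);c2=f(338,363,.01);t=f(367,462,.011);m=f(416,291,.042)
b1=f(674,190,.04);b2=f(712,318,.04)
print(c,c2,'fl');print(t,np.linalg.norm((t-c)[:2]),m,np.linalg.norm((m-c)[:2]))
at=np.arctan2(*(t-c)[[1,0]]);am=np.arctan2(*(m-c)[[1,0]])
print('arrow ang',at,'mark',am,'ring',(am-at)%6.2832)
print(b1,b2,np.linalg.norm(b1-b2)); d=(b1+b2)/2-c; print('block',np.linalg.norm(d[:2]),np.arctan2(d[1],d[0]), 'stage y dir=',np.arctan2(-d[1],-d[0]), 'edge dir',np.arctan2(*(b1-b2)[[1,0]]))
for n,x,y,z in [('can',110,145,.057),('eyep',348,68,.048),('box',541,93,.022),('petri',0,500,.015),('tw1',470,507,.003),('tw2',728,507,.003)]: print(n,f(x,y,z), np.linalg.norm((f(x,y,z)-c)[:2]))
```

```text
[0.54718261 0.08738331 0.04      ] [0.5448602  0.08804562 0.01      ] fl
[0.50134715 0.07251596 0.011     ] 0.048186387014225986 [0.57172717 0.05437095 0.042     ] 0.041136971493723716
arrow ang -2.827936731647975 mark -0.9314707889831202 ring 1.8964659426648547
[ 0.6230502  -0.05547985  0.04      ] [ 0.56668253 -0.07317948  0.04      ] 0.059081222231018485
block 0.1590300746191098 -1.266270274463904 stage y dir= 1.8753223791258893 edge dir 0.3042537733293737
can [0.62604126 0.18893536 0.057     ] 0.12857490829380103
eyep [0.66923131 0.08949358 0.048     ] 0.12206694033673093
box [0.67083915 0.00375345 0.022     ] 0.14928124888899205
petri [0.4761975  0.23002299 0.015     ] 0.15932660351599837
tw1 [0.48499253 0.02664319 0.003     ] 0.08693082585540592
tw2 [ 0.49070269 -0.08621103  0.003     ] 0.18255129291399788
```

Emit:
apply_moves --series '[[[0.56, -0.95, 0, 0, 0, 0], [0.56, -0.95, 0, 0, 0, 0], [0.56, -0.95, 0, 0, 0, 0], [0.56, -0.95, 0, 0, 0, 0], [0.56, -0.95, 0, 0, 0, 0]]]' --hand 1 --grip_force 20

```text
time: 0.72
tool_pos: [0.3789, 0.4635, 0.2307]
tool_rot: [-0.0, 0.224, 0.975, -0.0]
force: [0.7, 0.7, -0.4]
gripper_width: -0.0001
finger_force: 0.0
```

Emit:
apply_moves --series '[[[0.56, -0.95, 0, 0, 0, 0], [0.56, -0.95, 0, 0, 0, 0], [0.56, -0.95, 0, 0, 0, 0], [0.56, -0.95, 0, 0, 0, 0], [0.56, -0.95, 0, 0, 0, 0]]]'

```text
time: 1.35
tool_pos: [0.4628, 0.3211, 0.2308]
tool_rot: [-0.0, 0.224, 0.975, -0.0]
force: [-0.0, -0.1, -0.1]
gripper_width: 0.0
finger_force: 0.0
```

Emit:
apply_moves --series '[[[0.56, -0.95, -0.8, 0, 0, 0], [0.56, -0.95, -0.8, 0, 0, 0], [0.56, -0.95, -0.8, 0, 0, 0], [0.56, -0.95, -0.8, 0, 0, 0], [0, 0, 0, 0, 0, 0]]]'

```text
time: 1.98
tool_pos: [0.5285, 0.2058, 0.1323]
tool_rot: [-0.002, 0.225, 0.974, -0.002]
force: [-0.1, -0.1, -1.1]
gripper_width: -0.0001
finger_force: 0.0
```

Run:
```python
from h import *
import cv2
p,d=bot.camera('wrist'); cv2.imwrite('pics/w1.png',p[:,:,::-1])
i=bot.camera_info('wrist');np.savez('pics/w1.npz',d=d,K=i['camera_matrix'],T=i['T'])
```

```text
(no output)
```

View pics/w1.png

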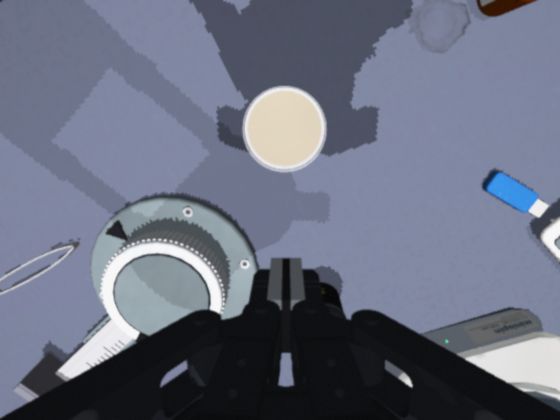

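The wrist view shows the ring at about (162,295), the arrow tip at about (126,240), and the shut fingers at columns 255–318.

Run:
```python
from h import *
import cv2
z=np.load('pics/w1.npz');d=z['d'];K=z['K'];T=z['T']
v,u=np.mgrid[:420,:560]
c=np.stack([(u-K[0,2])/K[0,0]*d,-(v-K[1,2])/K[1,1]*d,-d,np.ones_like(d)],-1)
W=(c@T.T)[...,:3]
# ring top points & table
m=(d>0)&(W[...,2]>.036)&(W[...,2]<.046)&(u<250)&(u>60)&(v>200)&(v<345)
P=W[m];r=np.hypot(P[:,0]-.546,P[:,1]-.0877);P=P[r<.055]
from scipy.optimize import least_squares
# outer edge fit: maximise count in radius .048 -> grid
print(len(P)); h=cv2.convexHull(P[:,:2].astype(np.float32))[:,0]
s=least_squares(lambda q:np.hypot(h[:,0]-q[0],h[:,1]-q[1])-.048,[.546,.088],loss='soft_l1',f_scale=.001);print(s.x,np.median(abs(s.fun)))
m=(d>0)&(u>240)&(u<330)&(v>250)&(v<300)&(d<.3)&(W[...,2]>.1)
for row in (260,266,275,290):
    k=np.where(m[row])[0]; 
    if len(k): print(row,k.min(),k.max(),W[row,k.min()],W[row,k.max()])
print(W[232,117],bot.read_state()['tool_pos'])
```

```text
8735
[0.54668407 0.09063955] 0.00016056358954966155
260 271 300 [0.51520317 0.2058799  0.13945474] [0.52052602 0.21717324 0.13976618]
266 270 301 [0.51531598 0.20561005 0.14474055] [0.52101975 0.21720287 0.14461243]
275 253 318 [0.5156097  0.19754169 0.14545882] [0.52731462 0.22201567 0.14577194]
290 251 320 [0.51556861 0.1980024  0.15797867] [0.52722444 0.22175733 0.15779433]
[0.4900596  0.07232765 0.01219617] [0.52897635 0.20717033 0.13375107]
```

Emit:
apply_moves --series '[[[-0.32, -0.66, -0.92, 0, 0, 0], [-0.32, -0.66, -0.92, 0, 0, 0], [-0.32, -0.66, -0.92, 0, 0, 0], [-0.32, -0.66, -0.92, 0, 0, 0], [0, 0, 0, 0, 0, 0]]]'

```text
time: 2.65
tool_pos: [0.4887, 0.1289, 0.0234]
tool_rot: [-0.002, 0.224, 0.975, -0.001]
force: [0.5, -0.2, 0.3]
gripper_width: 0.0001
finger_force: 0.0
```

Emit:
apply_moves --series '[[[0.06, -0.03, 0, 0, 0, 0], [0.06, -0.03, 0, 0, 0, 0], [0.06, -0.03, 0, 0, 0, 0], [0.03, -0.015, 0, 0, 0, 0], [0, 0, 0, 0, 0, 0]]]'

```text
time: 3.28
tool_pos: [0.498, 0.126, 0.025]
tool_rot: [0.0, 0.224, 0.975, 0.0]
force: [-0.1, 0.2, -0.3]
gripper_width: 0.0001
finger_force: 0.0
```

Emit:
apply_moves --series '[[[0.03, -0.015, 0, 0, 0, 0], [0.03, -0.015, 0, 0, 0, 0], [0.03, -0.015, 0, 0, 0, 0], [0, 0, 0, 0, 0, 0], [0, 0, 0, 0, 0, 0]]]'

```text
time: 3.9
tool_pos: [0.4999, 0.1247, 0.0247]
tool_rot: [-0.001, 0.224, 0.975, -0.0]
force: [-3.2, 2.0, 2.4]
gripper_width: 0.0001
finger_force: 1.7
```

Emit:
apply_moves --series '[[[-0.055, -0.16, 0, 0, 0, 0], [-0.075, -0.15, 0, 0, 0, 0], [-0.075, -0.15, 0, 0, 0, 0], [-0.075, -0.15, 0, 0, 0, 0], [-0.075, -0.15, 0, 0, 0, 0]]]'

```text
time: 4.53
tool_pos: [0.4892, 0.1016, 0.0246]
tool_rot: [-0.0, 0.224, 0.975, -0.0]
force: [-2.0, 3.3, -0.7]
gripper_width: 0.0
finger_force: 1.2
```

Run:
```python
from h import *
import cv2
p,d=bot.camera('top'); s=bot.read_state();print(s['force'],s['tool_pos'])
cv2.imwrite('pics/t2.png',p[:,:,::-1])
# polar brightness of ring-top band at r=42mm
C=np.array([.547,.0885])
def scan(p,C):
    o=[]
    for a in range(0,360,4):
        q=w2px('top',[C[0]+.042*np.cos(np.radians(a)),C[1]+.042*np.sin(np.radians(a)),.041]);o.append(int(p[int(round(q[1])),int(round(q[0]))].mean()))
    return o
print(scan(p,C));print(scan(cv2.imread('pics/top0.png'),C))
```

```text
[-2.82901377  1.29429909  0.64141426] [0.48909477 0.10108842 0.02455842]
[43, 83, 119, 119, 117, 118, 117, 117, 118, 115, 115, 116, 116, 114, 112, 111, 106, 104, 101, 101, 99, 94, 93, 92, 89, 87, 87, 80, 80, 76, 74, 74, 70, 64, 63, 61, 49, 48, 50, 44, 39, 35, 38, 36, 33, 33, 35, 36, 48, 70, 51, 66, 76, 78, 83, 87, 88, 83, 87, 84, 79, 74, 72, 89, 185, 185, 173, 162, 137, 116, 119, 109, 102, 156, 155, 184, 100, 133, 82, 96, 109, 111, 112, 112, 113, 112, 114, 108, 94, 32]
[203, 200, 204, 203, 205, 199, 204, 198, 203, 204, 203, 204, 203, 203, 205, 204, 204, 204, 203, 203, 204, 205, 204, 203, 205, 203, 204, 205, 204, 204, 205, 205, 202, 203, 204, 204, 203, 203, 204, 204, 202, 204, 196, 204, 204, 204, 205, 203, 203, 198, 204, 201, 204, 202, 204, 205, 204, 205, 204, 204, 203, 204, 205, 203, 204, 204, 205, 204, 205, 204, 203, 204, 203, 203, 203, 192, 69, 59, 85, 196, 202, 205, 204, 204, 203, 204, 203, 204, 204, 204]
```

```bash
cat >> h.py <<'E'
def scan(n,p,C=(.547,.0885)):
    o=[]
    for a in range(0,360,4):
        q=w2px(n,[C[0]+.042*np.cos(np.radians(a)),C[1]+.042*np.sin(np.radians(a)),.041]);o.append(int(p[int(round(q[1])),int(round(q[0]))].mean()))
    return o
E
python3 - <<'E'
from h import *
import cv2
p,d=bot.camera('scene');q=cv2.imread('pics/scene0.png')
a=cv2.resize(np.hstack([q[180:270,200:350],p[180:270,200:350,::-1]]),None,fx=2.6,fy=2.6,interpolation=2);cv2.imwrite('pics/s2.png',a)
p2,d=bot.camera('wrist');cv2.imwrite('pics/w2.png',np.vstack([cv2.resize(a,(780,234)),cv2.resize(p2[200:400,0:300,::-1],(540,360))]) if 0 else p2[:,:,::-1])
E
```

```text
(no output)
```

View pics/s2.png

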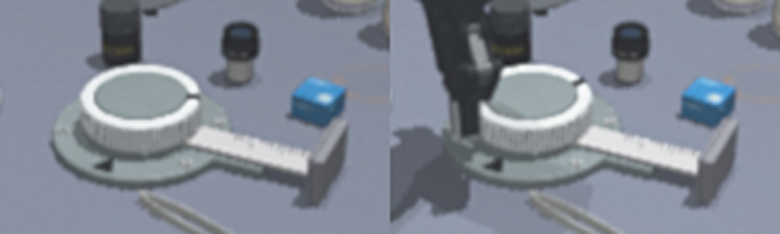

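Run:
```python
import numpy as np
u=lambda a:np.array([np.cos(np.radians(a)),np.sin(np.radians(a))])
for s in (154,244,334,64):
    print(s,[tuple(np.round(48/30*(u(s+18*k+18)-u(s+18*k)),2)) for k in range(5)],'then straight/row5', np.round((22 if s in(154,334) else 27)/5/30*u(s+180),3))
```

```text
154 [(np.float64(-0.15), np.float64(-0.48)), (np.float64(0.01), np.float64(-0.5)), (np.float64(0.16), np.float64(-0.47)), (np.float64(0.3), np.float64(-0.4)), (np.float64(0.41), np.float64(-0.29))] then straight/row5 [ 0.132 -0.064]
244 [(np.float64(0.48), np.float64(-0.15)), (np.float64(0.5), np.float64(0.01)), (np.float64(0.47), np.float64(0.16)), (np.float64(0.4), np.float64(0.3)), (np.float64(0.29), np.float64(0.41))] then straight/row5 [0.079 0.162]
334 [(np.float64(0.15), np.float64(0.48)), (np.float64(-0.01), np.float64(0.5)), (np.float64(-0.16), np.float64(0.47)), (np.float64(-0.3), np.float64(0.4)), (np.float64(-0.41), np.float64(0.29))] then straight/row5 [-0.132  0.064]
64 [(np.float64(-0.48), np.float64(0.15)), (np.float64(-0.5), np.float64(-0.01)), (np.float64(-0.47), np.float64(-0.16)), (np.float64(-0.4), np.float64(-0.3)), (np.float64(-0.29), np.float64(-0.41))] then straight/row5 [-0.079 -0.162]
```

Emit:
apply_moves --series '[[[-0.13, -0.49, 0, 0, 0, 0], [0.02, -0.5, 0, 0, 0, 0], [0.16, -0.47, 0, 0, 0, 0], [0.3, -0.4, 0, 0, 0, 0], [0.41, -0.29, 0, 0, 0, 0]]]'

```text
time: 5.3
tool_pos: [0.5138, 0.0361, 0.0251]
tool_rot: [0.0, 0.224, 0.974, 0.0]
force: [0.3, -0.9, 0.2]
gripper_width: 0.0002
finger_force: 0.0
```

Emit:
apply_moves --series '[[[0.02, 0.04, -0.13, 0, 0, 0], [0.15, -0.02, 0, 0, 0, 0], [0.13, -0.06, 0, 0, 0, 0], [0.13, -0.06, 0, 0, 0, 0], [0.13, -0.06, 0, 0, 0, 0]]]'

```text
time: 5.92
tool_pos: [0.5275, 0.0315, 0.0205]
tool_rot: [-0.002, 0.223, 0.975, -0.002]
force: [-4.2, -7.1, 5.6]
gripper_width: 0.0002
finger_force: 4.1
```

Emit:
apply_moves --series '[[[0.12, -0.06, 0, 0, 0, 0], [0.48, -0.15, 0, 0, 0, 0], [0.5, 0.01, 0, 0, 0, 0], [0.47, 0.16, 0, 0, 0, 0], [0.4, 0.3, 0, 0, 0, 0]]]'

```text
time: 6.55
tool_pos: [0.5898, 0.041, 0.0209]
tool_rot: [0.0, 0.224, 0.975, 0.0]
force: [-0.4, 0.2, -0.2]
gripper_width: -0.0003
finger_force: 0.0
```

```bash
cat >> h.py <<'E'
def mark():
    p,d=bot.camera('scene');s=scan('scene',p);s=np.array(s);print('scene dark:',[(4*i,int(s[i])) for i in range(90) if s[i]<130])
    st=bot.read_state();C=np.array([.547,.0885]);r=st['tool_pos'][:2]-C;ex=np.array([.9,-.437]);ey=np.array([.437,.9])
    print('rel ex,ey',r@ex,r@ey,'F',st['force'][:2]@ex,st['force'][:2]@ey,st['tool_pos'][2],st['time'])
E
python3 -c "
from h import *
import cv2
print(scan('scene',cv2.imread('pics/scene0.png')))
mark()"
```

```text
[236, 222, 231, 207, 220, 228, 233, 210, 220, 220, 218, 219, 219, 215, 211, 234, 225, 213, 210, 235, 226, 238, 225, 236, 236, 238, 233, 239, 241, 241, 240, 240, 240, 240, 240, 240, 239, 239, 240, 236, 240, 235, 235, 241, 236, 239, 230, 239, 230, 219, 238, 223, 218, 215, 241, 242, 242, 240, 216, 229, 236, 241, 232, 242, 242, 240, 241, 240, 242, 243, 244, 244, 245, 246, 215, 215, 103, 132, 215, 215, 238, 245, 238, 238, 237, 234, 234, 224, 235, 227]
scene dark: [(16, 96), (20, 56), (24, 119)]
rel ex,ey 0.060348183933859684 -0.022268662712114452 F 1.3885008721438639 1.7294670183894691 0.02135393027906352 6.6
```

```bash
cat >> h.py <<'E'
EX=np.array([.9,-.437]);EY=np.array([.437,.9]);TH=np.radians(-26)
def path(C,a,b,R):
    # anticlockwise fixed-orientation rolling path (local ex,ey), 0.5 mm points
    P=[]
    for k,(sx,sy) in enumerate([(1,1),(-1,1),(-1,-1),(1,-1)]):
        t=np.radians(90*k)+np.linspace(0,np.pi/2,152)
        arc=np.c_[R*np.cos(t)+sx*b,R*np.sin(t)+sy*a]
        P.append(arc); L=(2*b if k%2==0 else 2*a); n=int(L/.5e-3)
        d=[(-1,0),(0,-1),(1,0),(0,1)][k]
        P.append(arc[-1]+np.outer(np.linspace(0,L,n+1)[1:],d))
    P=np.vstack(P);return C+np.outer(P[:,0],EX)+np.outer(P[:,1],EY)
def plan(step=12,n=5,pen=.0015,C=(.547,.0885),a=.0118,b=.0097,k=3500.,dz=0,first=1.):
    P=path(np.array(C),a,b,.048-pen);st=bot.read_state();q=st['tool_pos'][:2];cmd=q-st['force'][:2]/k
    if np.hypot(*st['force'][:2])<2.0: cmd=q
    i=np.argmin(np.hypot(*(P-q).T));rows=[]
    for j in range(n):
        i=(i+int(2*step*(first if j==0 else 1)))%len(P);dlt=(P[i]-cmd)/.03;dlt=np.round(dlt,2);rows.append([*map(float,dlt),0,0,0,0]);cmd=cmd+dlt*.03
    print(rows)
E
python3 -c "
from h import *
plan(step=8)"
```

```text
[[0.02, 0.32, 0, 0, 0, 0], [0.12, 0.24, 0, 0, 0, 0], [0.11, 0.24, 0, 0, 0, 0], [0.12, 0.24, 0, 0, 0, 0], [0.1, 0.23, 0, 0, 0, 0]]
```

Emit:
apply_moves --series '[[[0.02, 0.32, 0, 0, 0, 0], [0.12, 0.24, 0, 0, 0, 0], [0.11, 0.24, 0, 0, 0, 0], [0.12, 0.24, 0, 0, 0, 0], [0.1, 0.23, 0, 0, 0, 0]]]'

```text
time: 7.22
tool_pos: [0.6057, 0.0779, 0.0214]
tool_rot: [0.003, 0.224, 0.975, 0.0]
force: [7.4, -3.1, -4.9]
gripper_width: 0.0
finger_force: 3.9
```

```bash
python3 -c "
from h import *
mark()
plan(step=8,n=5)"
```

```text
scene dark: [(56, 101), (60, 58), (64, 55), (196, 124), (204, 128), (208, 123), (212, 122), (340, 127), (344, 127), (348, 129)]
rel ex,ey 0.05724680022222479 0.0171593280543689 F 8.875862120048676 1.0552413113072703 0.021524699366135974 7.275
[[0.11, 0.24, 0, 0, 0, 0], [0.02, 0.26, 0, 0, 0, 0], [-0.02, 0.25, 0, 0, 0, 0], [-0.06, 0.25, 0, 0, 0, 0], [-0.11, 0.24, 0, 0, 0, 0]]
```

```bash
python3 -c "
from h import *
plan(step=11,n=5,pen=.002)"
```

```text
[[0.1, 0.34, 0, 0, 0, 0], [0.0, 0.35, 0, 0, 0, 0], [-0.08, 0.34, 0, 0, 0, 0], [-0.16, 0.31, 0, 0, 0, 0], [-0.22, 0.27, 0, 0, 0, 0]]
```

Emit:
apply_moves --series '[[[0.1, 0.34, 0, 0, 0, 0], [0.0, 0.35, 0, 0, 0, 0], [-0.08, 0.34, 0, 0, 0, 0], [-0.16, 0.31, 0, 0, 0, 0], [-0.22, 0.27, 0, 0, 0, 0]]]'

```text
time: 7.9
tool_pos: [0.5947, 0.1292, 0.0221]
tool_rot: [0.003, 0.224, 0.975, 0.002]
force: [7.8, 5.0, -4.7]
gripper_width: 0.0
finger_force: 4.9
```

```bash
python3 -c "
from h import *
mark()
plan(step=11,n=5,pen=.002)"
```

```text
scene dark: [(28, 104), (32, 117), (36, 116), (40, 115), (44, 122), (48, 129), (52, 127), (56, 121), (64, 124), (68, 118), (72, 121), (88, 128), (120, 118), (124, 79), (128, 66), (132, 66), (136, 114)]
rel ex,ey 0.02364707372848314 0.05801731487591115 F 3.6378024301300034 10.013873259345125 0.02186910548921648 7.95
[[-0.26, 0.22, 0, 0, 0, 0], [-0.33, 0.17, 0, 0, 0, 0], [-0.34, 0.16, 0, 0, 0, 0], [-0.31, 0.11, 0, 0, 0, 0], [-0.35, 0.05, 0, 0, 0, 0]]
```

Emit:
apply_moves --series '[[[-0.26, 0.22, 0, 0, 0, 0], [-0.33, 0.17, 0, 0, 0, 0], [-0.34, 0.16, 0, 0, 0, 0], [-0.31, 0.11, 0, 0, 0, 0], [-0.35, 0.05, 0, 0, 0, 0]]]'

```text
time: 8.57
tool_pos: [0.5436, 0.1516, 0.0213]
tool_rot: [-0.0, 0.224, 0.975, 0.002]
force: [0.9, 5.5, 0.0]
gripper_width: 0.0001
finger_force: 2.8
```

```bash
python3 -c "
from h import *
mark()
plan(step=11,n=5,pen=.002)"
```

```text
scene dark: [(196, 99), (200, 51)]
rel ex,ey -0.032333897457272595 0.05409774083466556 F -6.329087175654301 6.512487247179307 0.021009437519339074 8.625
[[-0.37, -0.03, 0, 0, 0, 0], [-0.32, -0.13, 0, 0, 0, 0], [-0.29, -0.2, 0, 0, 0, 0], [-0.23, -0.27, 0, 0, 0, 0], [-0.18, -0.3, 0, 0, 0, 0]]
```

Emit:
apply_moves --series '[[[-0.37, -0.03, 0, 0, 0, 0], [-0.32, -0.13, 0, 0, 0, 0], [-0.29, -0.2, 0, 0, 0, 0], [-0.23, -0.27, 0, 0, 0, 0], [-0.18, -0.3, 0, 0, 0, 0]]]'

```text
time: 9.25
tool_pos: [0.4978, 0.1209, 0.0206]
tool_rot: [-0.004, 0.225, 0.974, -0.0]
force: [-7.6, 6.7, 7.1]
gripper_width: -0.0003
finger_force: 5.4
```

```bash
python3 -c "
from h import *
mark()
plan(step=11,n=5,pen=.002)"
```

```text
scene dark: [(112, 123), (116, 123), (120, 70), (124, 117), (268, 75)]
rel ex,ey -0.05851983525346352 0.006050217285653886 F -10.846097389743102 0.5185402261074126 0.020242964887298067 9.3
[[-0.17, -0.32, 0, 0, 0, 0], [-0.14, -0.31, 0, 0, 0, 0], [-0.09, -0.34, 0, 0, 0, 0], [-0.02, -0.35, 0, 0, 0, 0], [0.07, -0.34, 0, 0, 0, 0]]
```

Emit:
apply_moves --series '[[[-0.17, -0.32, 0, 0, 0, 0], [-0.14, -0.31, 0, 0, 0, 0], [-0.09, -0.34, 0, 0, 0, 0], [-0.02, -0.35, 0, 0, 0, 0], [0.07, -0.34, 0, 0, 0, 0]]]'

```text
time: 9.93
tool_pos: [0.4896, 0.0692, 0.0201]
tool_rot: [-0.002, 0.224, 0.975, -0.001]
force: [-4.8, -0.1, 1.8]
gripper_width: -0.0001
finger_force: 2.5
```

```bash
python3 -c "
from h import *
mark()
plan(step=11,n=5,pen=.002)"
```

```text
scene dark: [(56, 118), (60, 120), (76, 107), (80, 69), (84, 50), (88, 48), (92, 49), (96, 49), (100, 48), (104, 48), (108, 49), (112, 50), (116, 50), (120, 52), (124, 50), (128, 50), (132, 50), (136, 49), (140, 50), (144, 49), (148, 49), (152, 49), (156, 49), (160, 48), (164, 50), (168, 51), (172, 50), (176, 49), (180, 49), (184, 49), (188, 50), (192, 52), (196, 54), (200, 54), (204, 114), (336, 84)]
rel ex,ey -0.04241867822554658 -0.04325482370889657 F -5.085245515884073 -3.762429877467601 0.020154780679829135 9.975
[[0.07, -0.34, 0, 0, 0, 0], [0.21, -0.28, 0, 0, 0, 0], [0.28, -0.22, 0, 0, 0, 0], [0.32, -0.17, 0, 0, 0, 0], [0.33, -0.16, 0, 0, 0, 0]]
```

Emit:
apply_moves --series '[[[0.07, -0.34, 0.04, 0, 0, 0], [0.21, -0.28, 0, 0, 0, 0], [0.28, -0.22, 0, 0, 0, 0], [0.32, -0.17, 0, 0, 0, 0], [0.33, -0.16, 0, 0, 0, 0]]]'

```text
time: 10.6
tool_pos: [0.5266, 0.0319, 0.0213]
tool_rot: [-0.002, 0.223, 0.975, -0.003]
force: [-5.8, -9.3, -0.0]
gripper_width: -0.0002
finger_force: 5.0
```

```bash
python3 -c "
from h import *
mark()
plan(step=11,n=5,pen=.002)"
```

```text
scene dark: [(0, 48), (4, 49), (8, 49), (12, 49), (16, 51), (20, 50), (24, 49), (28, 50), (32, 51), (36, 49), (40, 44), (44, 124), (232, 123), (244, 110), (248, 86), (252, 86), (256, 75), (260, 49), (264, 49), (268, 47), (272, 48), (276, 48), (280, 47), (284, 47), (288, 48), (292, 46), (296, 47), (300, 47), (304, 49), (308, 51), (312, 56), (316, 56), (320, 63), (324, 76), (328, 79), (332, 79), (336, 65), (340, 59), (344, 59), (348, 48), (352, 46), (356, 47)]
rel ex,ey 0.008225203365006758 -0.05956438959125948 F 1.3181732917558615 -12.335261522444496 0.021537228499250823 10.65
[[0.3, -0.18, 0, 0, 0, 0], [0.34, -0.05, 0, 0, 0, 0], [0.35, 0.02, 0, 0, 0, 0], [0.34, 0.11, 0, 0, 0, 0], [0.3, 0.18, 0, 0, 0, 0]]
```

Emit:
apply_moves --series '[[[0.3, -0.18, 0, 0, 0, 0], [0.34, -0.05, 0, 0, 0, 0], [0.35, 0.02, 0, 0, 0, 0], [0.34, 0.11, 0, 0, 0, 0], [0.3, 0.18, 0, 0, 0, 0]]]'

```text
time: 11.28
tool_pos: [0.5787, 0.0381, 0.0226]
tool_rot: [0.001, 0.224, 0.975, 0.0]
force: [0.1, -1.5, -0.2]
gripper_width: -0.0005
finger_force: 0.5
```

```bash
python3 -c "
from h import *
mark()
plan(step=8,n=5,pen=.002)"
```

```text
scene dark: [(72, 68), (76, 83)]
rel ex,ey 0.05132353045717518 -0.030363940837406733 F 0.5517124378487731 0.06214888996163598 0.02283966729063387 11.325
[[0.19, 0.17, 0, 0, 0, 0], [0.15, 0.21, 0, 0, 0, 0], [0.12, 0.23, 0, 0, 0, 0], [0.12, 0.24, 0, 0, 0, 0], [0.12, 0.24, 0, 0, 0, 0]]
```

```bash
python3 -c "
from h import *
plan(step=10,n=5,pen=.0025)"
```

```text
[[0.22, 0.23, 0, 0, 0, 0], [0.17, 0.27, 0, 0, 0, 0], [0.14, 0.3, 0, 0, 0, 0], [0.15, 0.3, 0, 0, 0, 0], [0.12, 0.28, 0, 0, 0, 0]]
```

Emit:
apply_moves --series '[[[0.2, 0.24, 0, 0, 0, 0], [0.16, 0.27, 0, 0, 0, 0], [0.14, 0.3, 0, 0, 0, 0], [0.14, 0.3, 0, 0, 0, 0], [0.12, 0.28, 0, 0, 0, 0]]]'

```text
time: 11.95
tool_pos: [0.6057, 0.0788, 0.0235]
tool_rot: [0.006, 0.224, 0.975, 0.001]
force: [10.1, -4.0, -5.7]
gripper_width: -0.0
finger_force: 5.3
```

```bash
python3 -c "
from h import *
mark()
plan(step=10,n=5,pen=.002)"
```

```text
scene dark: [(128, 92), (132, 92), (136, 78), (196, 124), (208, 126), (212, 125), (340, 127), (344, 127), (348, 121)]
rel ex,ey 0.05668795132011969 0.01820536224017697 F 12.460277155281902 2.7801240684889796 0.023602237681772237 12.0
[[0.14, 0.3, 0, 0, 0, 0], [0.0, 0.32, 0, 0, 0, 0], [-0.06, 0.31, 0, 0, 0, 0], [-0.13, 0.29, 0, 0, 0, 0], [-0.18, 0.26, 0, 0, 0, 0]]
```

Emit:
apply_moves --series '[[[0.1, 0.33, 0, 0, 0, 0], [0.0, 0.34, 0, 0, 0, 0], [-0.07, 0.32, 0, 0, 0, 0], [-0.15, 0.3, 0, 0, 0, 0], [-0.2, 0.25, 0, 0, 0, 0]]]'

```text
time: 12.62
tool_pos: [0.5953, 0.1281, 0.024]
tool_rot: [0.005, 0.224, 0.975, 0.003]
force: [9.8, 4.9, -4.4]
gripper_width: 0.0
finger_force: 5.2
```

```bash
python3 -c "
from h import *
mark()"
```

```text
scene dark: [(24, 127), (28, 101), (32, 115), (36, 114), (40, 112), (44, 124), (48, 125), (52, 121), (56, 106), (60, 127), (64, 121), (68, 116), (72, 119), (88, 127), (196, 78), (200, 91)]
rel ex,ey 0.024854663981388792 0.05738154600916094 F 3.7443787957790424 10.543358922124868 0.023867279995490806 12.675
```

Emit:
apply_moves --series '[[[0.15, 0.14, 0, 0, 0, 0], [0.15, 0.14, 0, 0, 0, 0], [0, 0, 0.9, 0, 0, 0], [0, 0, 0.9, 0, 0, 0], [0, 0, 0.9, 0, 0, 0]]]'

```text
time: 13.3
tool_pos: [0.5988, 0.1339, 0.1034]
tool_rot: [-0.001, 0.224, 0.975, -0.0]
force: [0.0, -0.0, 0.2]
gripper_width: -0.0002
finger_force: 0.0
```

```bash
python3 -c "
from h import *
mark();print(bot.read_state()['qpos'],bot.read_state()['tool_pos'])"
```

```text
scene dark: [(56, 107), (60, 124), (64, 121), (68, 116), (72, 116), (80, 128), (196, 109), (200, 53)]
rel ex,ey 0.029045015191894778 0.06518681332004009 F 0.8140578077136648 0.4896012575169775 0.10789082538618668 13.35
[ 1.79393738e-01  2.54524757e-01  1.85506313e+00  1.10455218e-04
  1.02704289e+00 -9.39566413e-01] [0.60157427 0.13443095 0.10789083]
```

Emit:
apply_moves --series '[[[0, -0.6, 0.8, 0, 0, 0], [0.02, -0.95, 0.3, 0, 0, -0.9], [0.02, -0.95, 0, 0, 0, -0.9], [0.02, -0.95, 0, 0, 0, -0.9], [0.02, -0.95, 0, 0, 0, -0.9]]]'

```text
time: 13.98
tool_pos: [0.6013, 0.0011, 0.1354]
tool_rot: [-0.001, 0.516, 0.856, -0.0]
force: [-0.1, -0.0, 0.2]
gripper_width: -0.0001
finger_force: 0.0
```

Emit:
apply_moves --series '[[[0.05, -0.95, 0, 0, 0, -0.9], [0.05, -0.95, 0, 0, 0, -0.15], [0.05, -0.95, 0, 0, 0, 0], [0.03, -0.85, 0, 0, 0, 0], [0, 0, 0, 0, 0, 0]]]'

```text
time: 14.6
tool_pos: [0.6067, -0.1106, 0.1353]
tool_rot: [-0.001, 0.592, 0.806, -0.0]
force: [0.1, 1.1, 0.4]
gripper_width: -0.0001
finger_force: 0.0
```

Run:
```python
from h import *
import cv2
mark();p,d=bot.camera('top');print(bot.read_state()['tool_pos'],bot.read_state()['tool_rot'],bot.read_state()['force'])
cv2.imwrite('pics/c3.png',cv2.resize(p[155:275,185:345,::-1],None,fx=5,fy=5,interpolation=2))
```

```text
scene dark: [(196, 112), (200, 55)]
rel ex,ey 0.140251647475227 -0.15212643917480578 F -0.9420161056460024 0.04941045170122482 0.13536613125613023 14.65
[ 0.60669736 -0.10885722  0.13546   ] [-7.45624651e-04  5.90849239e-01  8.06781642e-01 -5.00078590e-05] [-0.4334542   0.03531723 -0.18058901]
```

View pics/c3.png

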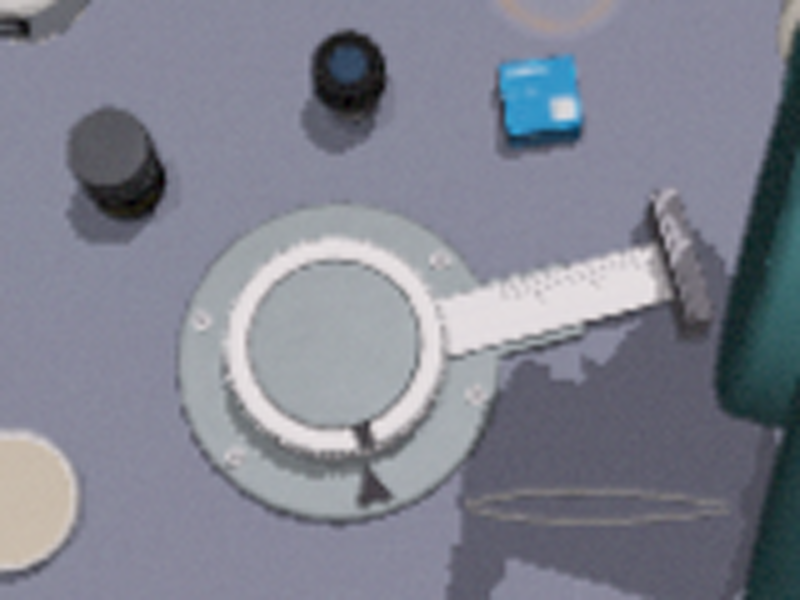

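The mark at (363,435) points straight at the arrow tip at (367,465). The scale arm and the bystanders haven't moved. Next I'll lower the tool and push the arm in.

Emit:
apply_moves --series '[[[0, 0, -0.95, 0, 0, 0], [0, 0, -0.95, 0, 0, 0], [0, 0, -0.95, 0, 0, 0], [0, 0, -0.9, 0, 0, 0], [0, 0, 0, 0, 0, 0]]]'

```text
time: 15.32
tool_pos: [0.6044, -0.1074, 0.0208]
tool_rot: [-0.003, 0.59, 0.807, -0.001]
force: [-0.5, -0.8, 0.8]
gripper_width: 0.0003
finger_force: 0.0
```

Emit:
apply_moves --series '[[[-0.06, 0.19, 0, 0, 0, 0], [-0.06, 0.19, 0, 0, 0, 0], [-0.06, 0.19, 0, 0, 0, 0], [-0.06, 0.19, 0, 0, 0, 0], [-0.06, 0.19, 0, 0, 0, 0]]]'

```text
time: 15.95
tool_pos: [0.5981, -0.0803, 0.024]
tool_rot: [0.0, 0.591, 0.807, 0.0]
force: [0.4, 0.2, 0.4]
gripper_width: -0.0001
finger_force: 0.0
```

Emit:
apply_moves --series '[[[-0.06, 0.19, 0, 0, 0, 0], [-0.06, 0.19, 0, 0, 0, 0], [-0.06, 0.19, 0, 0, 0, 0], [-0.06, 0.19, 0, 0, 0, 0], [-0.06, 0.19, 0, 0, 0, 0]]]'

```text
time: 16.58
tool_pos: [0.589, -0.0519, 0.0238]
tool_rot: [0.0, 0.591, 0.807, -0.0]
force: [0.3, -1.7, 0.9]
gripper_width: -0.0
finger_force: 1.1
```

Emit:
apply_moves --series '[[[-0.04, 0.12, 0, 0, 0, 0], [-0.04, 0.12, 0, 0, 0, 0], [-0.04, 0.12, 0, 0, 0, 0], [-0.04, 0.12, 0, 0, 0, 0], [0, 0, 0, 0, 0, 0]]]'

```text
time: 17.2
tool_pos: [0.5844, -0.0373, 0.0237]
tool_rot: [-0.0, 0.59, 0.807, 0.0]
force: [-0.2, -1.7, 1.1]
gripper_width: 0.0
finger_force: 0.3
```

Emit:
apply_moves --series '[[[-0.02, 0.06, 0, 0, 0, 0], [-0.02, 0.06, 0, 0, 0, 0], [-0.01, 0.03, 0, 0, 0, 0], [0, 0, 0, 0, 0, 0], [0, 0, 0, 0, 0, 0]]]'

```text
time: 17.82
tool_pos: [0.5844, -0.0371, 0.0239]
tool_rot: [0.003, 0.59, 0.807, -0.001]
force: [3.9, -14.1, -4.3]
gripper_width: 0.0001
finger_force: 7.8
```

The arm has met its stop: 14.6 N with no more travel. Backing off.

Emit:
apply_moves --series '[[[0.1, -0.3, 0, 0, 0, 0], [0.2, -0.6, 0, 0, 0, 0], [0.2, -0.6, 0, 0, 0, 0], [0.1, -0.4, 0.8, 0, 0, 0], [0, -0.2, 0.9, 0, 0, 0]]]'

```text
time: 18.45
tool_pos: [0.6007, -0.0976, 0.0745]
tool_rot: [-0.001, 0.591, 0.807, -0.0]
force: [-0.3, -0.2, -0.2]
gripper_width: 0.0
finger_force: 0.0
```

Emit:
apply_moves --series '[[[0, -0.5, 0.9, 0, 0, 0], [0, -0.5, 0.9, 0, 0, 0], [0, -0.5, 0.5, 0, 0, 0], [0, 0, 0, 0, 0, 0], [0, 0, 0, 0, 0, 0]]]'

```text
time: 19.08
tool_pos: [0.6, -0.141, 0.1423]
tool_rot: [-0.001, 0.591, 0.807, -0.0]
force: [0.0, 0.9, 0.4]
gripper_width: 0.0
finger_force: 0.0
```

Run:
```python
from h import *
import cv2
mark();p,d=bot.camera('top')
cv2.imwrite('pics/c4.png',cv2.resize(p[155:275,185:345,::-1],None,fx=5,fy=5,interpolation=2))
```

```text
scene dark: [(196, 113), (200, 56)]
rel ex,ey 0.14764063814712486 -0.18318990809366725 F -1.123055899244774 -0.7194885910734252 0.1419731164513991 19.125
```

View pics/c4.png

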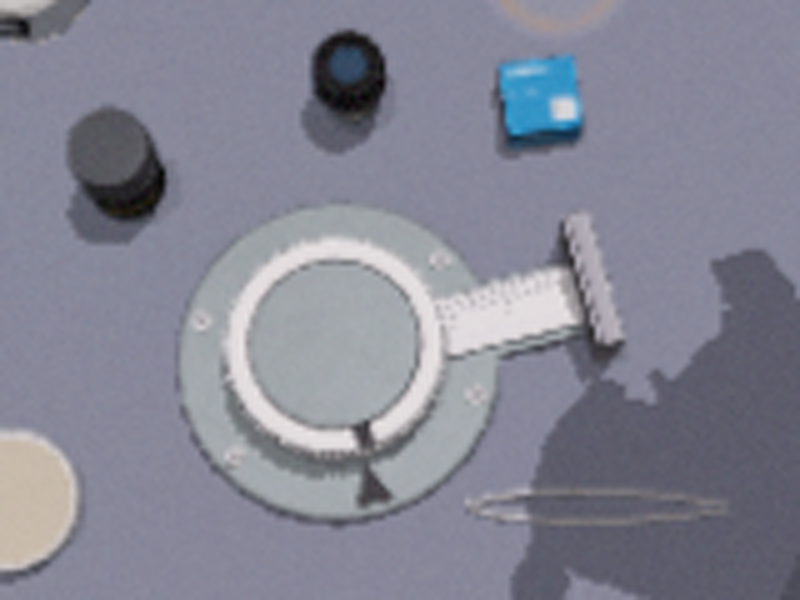

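The mark at (363,435) is still at the arrow. The block at (592,280) sits against the end of the rail, and everything around the stage is where it was.

```bash
python3 -c "
from bench import bot
print(bot.job_done())"
```

```text
the job is handed in; nothing more can be done
None
```

I rolled the ring to its second meeting with the arrow, pushed the scale arm home against its stop without touching the block's inner face, and finished clear of everything with the bystanders unmoved; the job was handed in at about 19 s, with no verdict returned.

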